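# Put the press tools back in their cutout tray

## Task

Put the steel spanner and the yellow-handled screwdriver back in the tool tray: lay each in its own cutout, the way round that fits, and press it down past the spring clips until it lies fully home on the floor of the cutout along its whole length. Leave the tweezers in their slot and do not disturb the other things on the bench.

Things in the scene. Friction and masses are not known exactly. Their poses are not given: they have to be found in the camera images.
- tray: fixed tool tray, 192 mm along its x, 164 mm along its y: yellow floor plate 6 mm thick under a grey layer 10 mm thick, so its top is 16 mm above the bench. Origin: centre of the underside. Three cutouts run along tray x, through the grey layer down to the yellow floor, about 2 mm larger than their tool on each side. Tweezers cutout: centre line y = -58 mm, 16 mm wide
- trough (a point): centre of the finger trough, on its floor (6 mm above the bench): an open channel 36 mm wide (tray x -18 to +18 mm), as deep as the cutouts, which crosses the whole tray along y, so that fingers can straddle a tool there
- clip (a point): middle between the screwdriver's two spring clips, tray x +26, y -8, z 10 mm. Clips are black 10 mm balls that stand 3.5 mm out of both walls of a cutout; the spanner's two pairs are at tray x +27 and -27 mm, y +44 mm. A tool only laid in rests on them 5 to 9 mm above the floor; pushed down near them with 5 to 15 N (each pair of the spanner in turn, or both) they give way and it goes to the floor
- seat_spanner_large (a point): point on the tray where point spanner_large lies when the spanner is home: tray x +55, y +44, z 12 mm. The spanner's cutout has its centre line at y = +44 mm: head pocket at +x 48 mm wide (x 35 to 77 mm), head pocket at -x 36 mm wide (x -77 to -45 mm), 22 mm wide between
- seat_spanner_small (a point): point on the tray where point spanner_small lies when the spanner is home: tray x -60, y +44, z 12 mm
- seat_driver_handle (a point): point on the tray where point driver_handle lies when the screwdriver is home: tray x +24, y -8, z 14 mm. The screwdriver's cutout has its centre line at y = -8 mm: handle part at +x 20 mm wide (x -18 to 48 mm), blade part at -x 10 mm wide (x -80 to -18 mm)
- seat_driver_blade (a point): point on the tray where point driver_blade lies when the screwdriver is home: tray x -71, y -8, z 14 mm
- spanner: loose steel double open-ended spanner lying flat, 150 mm along its x, 12 mm thick, about 0.16 kg. Origin: centre of its underside, mid-shank, near the centre of mass. Shank 18 mm wide (x -47 to +37 mm); large jaw at +x, 44 mm wide (x 37 to 75 mm); small jaw at -x, 32 mm wide (x -75 to -47 mm). Home, its +x points along tray +x and its top stands 2 mm above the grey layer
- spanner_large (a point): middle of the spanner's large jaw: x = +55 mm, half way up its thickness
- spanner_small (a point): middle of the spanner's small jaw: x = -60 mm, half way up its thickness
- screwdriver: loose small screwdriver lying along its y, 124 mm long, about 0.04 kg: yellow handle 16 mm wide and 16 mm high from y = 0 to +62 mm, thin steel blade from y = 0 to -62 mm. Origin: underside, at the joint of handle and blade; the centre of mass is in the handle. Home, its +y points along tray +x, origin at tray x -16 mm, handle top 6 mm above the grey layer
- driver_handle (a point): point on the screwdriver's axis in the handle, y = +40 mm, 8 mm above its underside
- driver_blade (a point): point on the screwdriver's axis on the blade, y = -55 mm, 8 mm above its underside
- tweezers: steel tweezers, 126 x 12 x 8 mm, already lying in their own cutout of the tray; to stay there
- petri_dish: loose round glass dish with cut samples, 68 mm across, 16 mm high; bystander
- loupe: loose black stand loupe, 42 mm across, 37 mm high; bystander
- dropper_bottle: loose small amber dropper bottle, 33 mm across, 102 mm high; bystander
- micrometer_case: loose small black case, 43 x 84 x 20 mm; bystander
- dust_cap: loose flat black plastic cap, 34 mm across, 10 mm high; bystander
Mind the look-alikes: they are no part of the job. There is more than one size of the screwdriver; the one meant has the size given above.

How it is judged:
By the outcome, as a careful person would: the job done as asked, in the order asked, and still so for the second after the job is handed in, with the robot touching nothing.
It also fails if it takes over 72 s, if anything falls off the work surface, if the arm or the gripper's body presses on something with over 40 N, if the wrist force passes 120 N, or if a joint passes its speed limit or range.

## Robot

A 6-joint arm with a two-finger parallel gripper is mounted at the origin on the work surface; the furniture and walls round the work are solid. World frame = base frame: x ahead of the robot, y to its left, z up, the work surface at z = 0. Lengths are in mm, angles in rad, forces in N, time in s.
With the tool pointing down it reaches from about 325 to 900 mm from the base axis. Payload 3.5 kg.
Tool frame: the origin (TCP) lies midway between the tips of the shut fingers; the grasp point (between the pads) lies 19 mm behind it; x points along the fingers, y is the direction in which the jaws open and shut, and the axes are right-handed (so a half turn about x gives the same grasp; the last joint's range is limited). The gripper opens to 85 mm and grips with 20 to 120 N. Pads are 22 mm wide; open, the fingers measure 114 mm over their backs; the gripper's body (76 mm by 85 mm) begins 54 mm behind the grasp point. The pads swing forward as they close: fully open they stand 13 mm farther back than shut.
Start: joints at [-1.445, 0.276, -0.026, 1.268, 0, 1.467], TCP at [141.743, -608.712, 231.313] pointing down, gripper open.
Joint ranges: [-3.12, 3.12], [-0.85, 1.88], [-1.08, 1.24], [-1.95, 2.15], [-1.57, 1.53], [-3.14, 3.14]. Speed limits (rad/s): [2.57, 2.57, 3.14, 3.14, 3.14, 3.14].

## Interface

Orientations are given as [roll, pitch, yaw] about the fixed x, y, z axes, in that order (R = Rz(yaw) Ry(pitch) Rx(roll)).
In Python, from bench import robot gives the robot as it stands. The module is installed in compiled form; this text tells all that it offers.
- The arm moves only by the tool servo_tool, never from a script. Its argument "targets" is text: rows parted by semicolons, each of 5 numbers parted by spaces: the closure in counts, from 0 (fully open) to 255 (shut), then the shift along the tool's x, y, z in mm, then the turn about the tool's x in rad. In form: gripper tx ty tz twist; .... A call has 1 to 10 rows; each row shifts and turns the commanded pose from where the row before left it, along the tool's axes as they then stand; what a row does not reach is not made up. A row lasts 1/12 s, in which the tool goes at most 41.7 mm and 7.16 degrees, less where a joint would pass 70% of its speed; a pose out of reach is approached as far as the arm can. A call with a gripper value outside its range is refused whole. The fingers move at their own pace and stop on an object; "grip_force" is the grip in N (left out, the last holds). Time passes only in rows, so rows that do not move let the fingers close. It gives the time, the measured TCP pose, the force and the opening at its end, in the units of the state.
- robot.observe(): the state, without advancing time (a new reading comes with each control period).
- robot.grab_frame(name): name is "side" or "top"; returns a dict with "image" (384x512x3 uint8, red, green, blue), "range_z" (384x512 float32, mm along the optical axis (not along the pixel's ray), 0 where there is no reading), "K" (3x3 intrinsics, pixels), "R" (3x3) and "t" (3): a world point X has camera coordinates R X + t. Camera axes: x right, y down, z forward; pixel columns grow to the right and rows downward; lengths in mm; the calibration is good to about 2 mm. A picture is of the moment at which its call begins.
- robot.sign_off(): hands the job in, once; it reports no verdict.
The state is a dict: "t": time; "q": joint angles; "qd": joint speeds; "tau": joint torques, N m; "ee_pos": TCP position; "eef_rot": TCP orientation; "force": force on the tool from outside, world axes, zero at the start; "wrist_torque": the same for the moment, N m; "width": finger opening in mm.
Only numpy, scipy, OpenCV 4.12 (cv2) and the standard library are available. Lean on these libraries where they do the work, as an engineer would, in place of code of your own. Each camera call takes 0.05 s, during which the arm holds its last target. There are 200 camera calls.

## Working session

There is one attempt and no reset: what is moved stays moved. The work goes in short steps, Python scripts to look and compute and a tool call to move; the robot and the scene stay as the last step left them, time stands still between calls to the robot, and variables do not carry over. Pictures are saved under pics/ and viewed, about 8 in all and at most 12, crops included, and the job is handed in when it is done.

Besides the shell and the picture viewer there is one more tool, called after "Call:" by a JSON object that holds its "name" and its "arguments". servo_tool: Moves the arm, as the interface text tells. Its arguments: {"type":"object","properties":{"targets":{"type":"string"},"grip_force":{"type":"number"}},"required":["targets"]}

```bash
mkdir -p pics; cat > h.py <<'E'
import numpy as np, cv2
from bench import robot
def grab(n):
    f=robot.grab_frame(n); np.savez(f'{n}.npz',**f); return f
def world(f,u,v,z):
    K,R,t=f['K'],f['R'],f['t']; c=-R.T@t; d=R.T@np.linalg.inv(K)@np.array([u,v,1.]); return c+d*(z-c[2])/d[2]
def pix(f,X):
    p=f['K']@(f['R']@np.array(X,float)+f['t']); return p[:2]/p[2]
def cloud(f):
    v,u=np.mgrid[:384,:512]; z=f['range_z']; p=np.stack([u*z,v*z,z],-1)@np.linalg.inv(f['K']).T
    return (p-f['t'])@f['R']
E
python3 - <<'E'
from h import *
print(robot.observe())
for n in('top','side'):
    f=grab(n); print(n,f['K'],-f['R'].T@f['t'],f['R'])
    cv2.imwrite(f'pics/{n}0.png',cv2.resize(f['image'][:,:,::-1],(768,576)))
E
```

```text
{'t': 0.0, 'q': array([-1.44538423e+00,  2.77155317e-01, -2.79108193e-02,  1.26801209e+00,
        1.66607357e-05,  1.46736184e+00]), 'qd': array([-4.25582572e-05, -3.86484128e-04, -7.31199889e-04,  1.70989192e-03,
        5.41150705e-04,  1.63807629e-04]), 'tau': array([ 7.57033358e-04, -4.45514166e+01,  2.95200258e+01,  1.65167655e-02,
       -2.25371440e-05, -8.46346182e-06]), 'ee_pos': array([ 141.65784936, -607.91699002,  230.13175635]), 'eef_rot': array([-1.68153192,  1.56851436,  1.68890729]), 'force': array([-0.02583579,  0.52291234, -0.31843028]), 'wrist_torque': array([ 0.00881169, -0.03611492,  0.01693327]), 'width': 85.20541282922349}
top [[419.24125658   0.         247.39163371]
 [  0.         419.24125658 199.4232035 ]
 [  0.           0.           1.        ]] [ 439.07192835   35.380432   1155.59545378] [[-0.00819887 -0.99992629  0.00895533]
 [-0.99831915  0.00767121 -0.0574458 ]
 [ 0.05737287 -0.00941127 -0.99830846]]
side [[377.05123704   0.         262.29885229]
 [  0.         377.05123704 195.43257295]
 [  0.           0.           1.        ]] [ 513.08022546 -890.86641639  386.85307737] [[ 9.99732684e-01 -2.31050503e-02 -8.46484482e-04]
 [-8.86300323e-03 -3.49164421e-01 -9.37019559e-01]
 [ 2.13543218e-02  9.36776582e-01 -3.49275864e-01]]
```

View pics/top0.png

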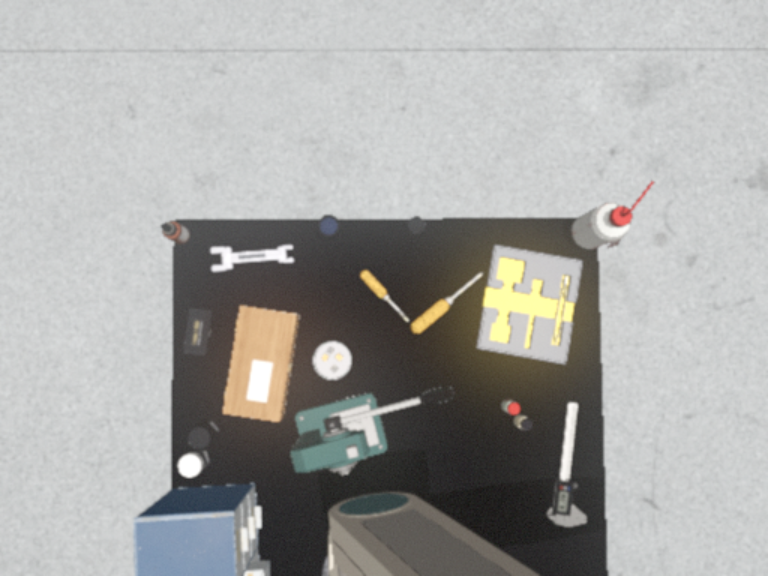

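View pics/side0.png

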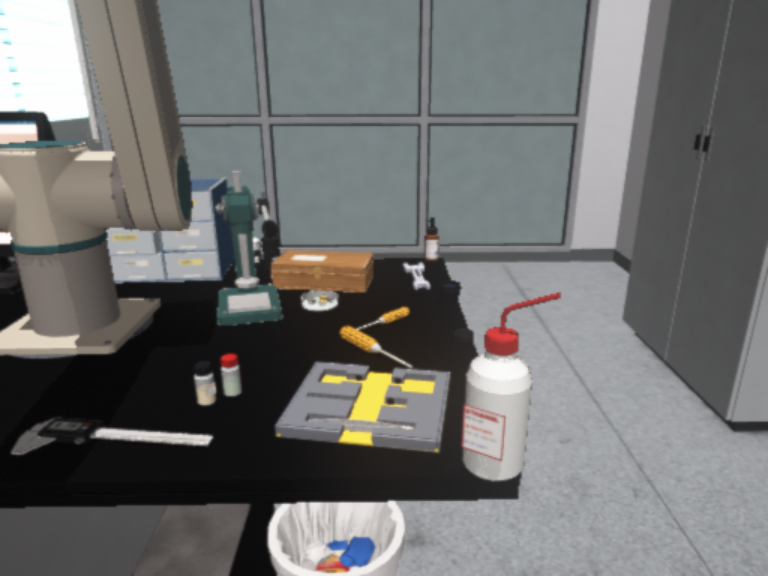

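The top view (768x576 display) shows the spanner at (252,258) with its large jaw on the left. There are two yellow screwdrivers, at (385,295) and (447,303). The tray is at (530,305), and its large head pocket is at the top, so tray +x is image up. Next I measure all of them.

```bash
cat > m.py <<'E'
from h import *
f=dict(np.load('top.npz')); im=f['image']; hsv=cv2.cvtColor(im,cv2.COLOR_RGB2HSV)
C=cloud(f)
def blobs(mask,z,name,amin=25):
    n,l,s,c=cv2.connectedComponentsWithStats(mask.astype(np.uint8),connectivity=8)
    for i in range(1,n):
        if s[i,4]<amin: continue
        v,u=np.where(l==i); P=np.array([world(f,a,b,z)[:2] for a,b in zip(u,v)])
        m=P.mean(0); w,V=np.linalg.eigh(np.cov(P.T)); a=V[:,1]; p=(P-m)@a; q=(P-m)@V[:,0]
        r=cv2.minAreaRect(P.astype(np.float32))
        print(name,'px',c[i].round(1),'n',s[i,4],'mean',m.round(1),'ax',np.degrees(np.arctan2(a[1],a[0])).round(1),'len',np.ptp(p).round(1),'wid',np.ptp(q).round(1),'rect',np.round(r[0],1),np.round(r[1],1),round(r[2],1),'zmed',np.median(C[v,u,2]).round(1))
roi=np.zeros((384,512),bool); roi[147:250,115:390]=1
h,s,v=[hsv[:,:,i].astype(int) for i in range(3)]
blobs(roi&(h>10)&(h<22)&(s>110)&(v>120),8,'orange')
blobs(roi&(h>=22)&(h<35)&(s>100)&(v>120),6,'yel')
blobs(roi&(s<70)&(v>110),12,'grey')
blobs(roi&(C[:,:,2]>9)&(C[:,:,2]<25)&(np.mgrid[:384,:512][1]>310),16,'trayz')
E
python3 m.py; python3 - <<'E'
from h import *
im=np.load('top.npz')['image'][:,:,::-1]
a=cv2.resize(im[150:255,130:395],None,fx=3,fy=3,interpolation=cv2.INTER_CUBIC); cv2.imwrite('pics/c1.png',a)
E
```

```text
orange px [248.2 188.3] n 152 mean [535.5  22. ] ax -136.5 len 58.5 wid 21.2 rect [534.8  21.4] [58.8 20.7] 41.7 zmed 13.1
orange px [286.2 210.6] n 271 mean [473.5 -81.5] ax 129.5 len 81.7 wid 26.3 rect [473.  -80.6] [26.2 81.6] 38.8 zmed 17.8
yel px [322.4 197.1] n 29 mean [ 510. -182.] ax 166.9 len 37.5 wid 6.3 rect [ 509.4 -181.6] [ 6.  37.6] 74.9 zmed 1.2
grey px [218.8 150.6] n 74 mean [639.9 102. ] ax 90.2 len 27.5 wid 22.3 rect [638.7 101.6] [27.5 22.2] 89.6 zmed 32.6
grey px [385.7 154.8] n 132 mean [ 625.2 -357.7] ax -176.3 len 48.2 wid 23.9 rect [ 623.4 -355.8] [22.1 47.4] 88.4 zmed 30.4
grey px [121.9 155.9] n 69 mean [627.  367.8] ax -179.3 len 33.4 wid 19.2 rect [629.  367.8] [19.3 32.5] 84.3 zmed 31.8
grey px [115.  203.1] n 93 mean [497.7 385.1] ax -179.5 len 242.6 wid 2.7 rect [494.5 383.8] [242.6   2.7] 0.6 zmed -0.3
grey px [165.9 170.7] n 585 mean [585.2 247.1] ax 93.9 len 153.6 wid 47.7 rect [581.8 241.4] [ 47.1 153.2] 0.9 zmed 10.3
grey px [359.4 181. ] n 1382 mean [ 553.  -283.4] ax 77.5 len 170.5 wid 84.3 rect [ 551.6 -275.2] [169.5  80.7] 79.0 zmed 15.0
grey 
[... 274 characters left out ...]
34.3 -257. ] ax 80.3 len 169.9 wid 84.0 rect [ 438.8 -253.7] [169.6  83.9] 79.5 zmed 15.3
grey px [131.  221.4] n 92 mean [447.4 341.3] ax 173.6 len 44.0 wid 15.1 rect [448.1 341.1] [15.  43.9] 84.1 zmed 20.7
grey px [221.  238.8] n 513 mean [398.2  97. ] ax 88.8 len 70.8 wid 59.9 rect [400.4  97.1] [70.6 59.6] 89.5 zmed 3.1
grey px [173.9 244.5] n 154 mean [383.8 224.9] ax 88.5 len 43.0 wid 27.2 rect [385.3 224.5] [43.2 27. ] 89.5 zmed 53.0
trayz px [384.2 156.5] n 34 mean [ 619.9 -352.2] ax -161.9 len 48.7 wid 14.5 rect [ 620.8 -352.4] [48.8 13.6] 15.8 zmed 16.2
trayz px [354.8 203.6] n 2690 mean [ 491.2 -268.3] ax 166.4 len 198.6 wid 172.4 rect [ 494.1 -262.5] [165.1 191.3] 79.2 zmed 15.3
```

View pics/c1.png

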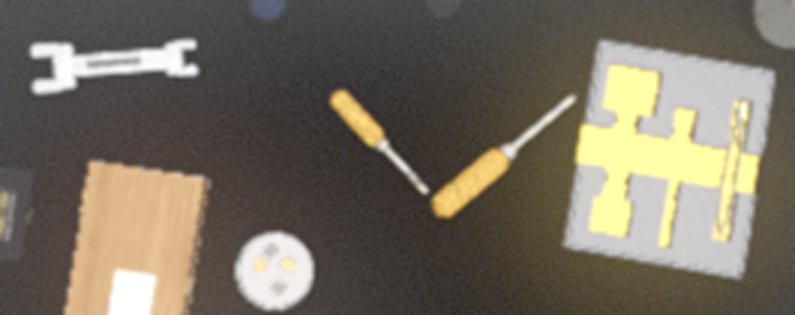

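There are two candidates for the screwdriver. The one at px (248,188) has a handle of about 58 mm, and the one at px (286,211) about 82 mm. The small one matches the given 62 mm, and the crop agrees. The spanner at px (166,171) is the only one, with its large jaw towards world +y. Now I refine the axes.

```bash
cat > m2.py <<'E'
from h import *
from scipy.spatial.transform import Rotation as Ro
f=dict(np.load('top.npz')); im=f['image']; g=im.min(2).astype(int)
o=robot.observe(); R=Ro.from_euler('xyz',o['eef_rot']).as_matrix(); print(o['ee_pos'].round(1)); print(R.round(3))
# spanner: slices along image columns
P=[]
for u in range(138,200):
    col=g[160:184,u]; w=np.clip(col-90,0,None)
    if w.sum()>0: P.append((u,160+(w*np.arange(24)).sum()/w.sum(),(w>0).sum()))
P=np.array(P); W=np.array([world(f,a,b,12)[:2] for a,b,_ in P])
print('ends y',W[0,1],W[-1,1],'wid',P[:,2].astype(int).tolist())
k=(W[:,1]>W[:,1].mean()-35)&(W[:,1]<W[:,1].mean()+30); c=np.polyfit(W[k,1],W[k,0],1); print('shank x=',c,'ang',90+np.degrees(np.arctan(-c[0])))
ym=(W[0,1]+W[-1,1])/2; print('mid',np.polyval(c,ym),ym)
# tray: orientation and centre by raised-area mask, top surface z 16
C=cloud(f); m=((C[:,:,2]>-5)&(im.max(2)>80)).astype(np.uint8); m[:,:316]=0; m[:,392:]=0; m[:160]=0;m[245:]=0
n,l,s,cc=cv2.connectedComponentsWithStats(cv2.morphologyEx(m,cv2.MORPH_OPEN,np.ones((5,5),np.uint8)));i=1+np.argmax(s[1:,4])
v,u=np.where(l==i); Q=np.array([world(f,a,b,16)[:2] for a,b in zip(u,v)],np.float32); print('tray',cv2.minAreaRect(Q))
E
python3 m2.py
```

```text
[ 141.7 -608.   230.3]
[[-0.     0.227 -0.974]
 [ 0.002 -0.974 -0.227]
 [-1.    -0.002 -0.   ]]
ends y 320.6834111883934 164.78510345437502 wid [3, 10, 12, 12, 12, 12, 12, 12, 19, 19, 17, 17, 17, 17, 16, 16, 13, 9, 9, 9, 9, 9, 9, 9, 9, 9, 9, 8, 8, 8, 9, 9, 9, 9, 9, 9, 9, 9, 9, 10, 8, 8, 8, 8, 9, 10, 11, 13, 13, 13, 13, 14, 14, 10, 10, 9, 9, 3]
shank x= [-7.71587271e-02  6.04414536e+02] ang 94.41212745010132
mid 585.6854700514141 242.7342573213842
tray ((496.18280029296875, -265.4732360839844), (206.26116943359375, 231.24549865722656), 88.99076843261719)
```

```bash
python3 - <<'E'
from h import *
C=cloud(dict(np.load('top.npz')))
for y in range(-300,400,50):
    row=[]
    for x in range(200,700,50):
        k=(C[:,:,0]>=x)&(C[:,:,0]<x+50)&(C[:,:,1]>=y)&(C[:,:,1]<y+50)
        row.append(int(C[:,:,2][k].max()) if k.any() else -1)
    print(y,row)
C=cloud(dict(np.load('side.npz')))
k=(C[:,:,1]>-150)&(C[:,:,1]<250)&(C[:,:,0]>200)&(C[:,:,0]<650)
print('side max', C[k][:,2].max(), C[k][np.argsort(C[k][:,2])[-3:]])
E
```

```text
-300 [6, 55, 5, 19, 22, 20, 22, 21, 5, 2]
-250 [6, 58, 56, 7, 20, 19, 19, 21, 17, 4]
-200 [7, 5, 5, 6, 20, 22, 19, 19, 5, 3]
-150 [555, 6, 6, 6, 5, 23, 18, 6, 4, 2]
-100 [548, 8, 200, 200, 22, 24, 6, 5, 15, 16]
-50 [531, 6, 195, 5, 7, 22, 14, 6, 12, 6]
0 [442, 251, 194, 7, 1155, 5, 20, 17, 8, 6]
50 [214, 254, 215, 18, 19, 7, 5, 6, 39, 38]
100 [218, 218, 188, 19, 17, 6, 5, 5, 41, 39]
150 [6, 100, 57, 58, 57, 57, 5, 16, 14, 3]
200 [6, 55, 58, 58, 58, 57, 6, 17, 6, 3]
250 [6, 23, 57, 57, 58, 56, 7, 18, 14, 4]
300 [74, 77, 6, 6, 26, 26, 5, 16, 14, 3]
350 [65, 6, 7, 6, 25, 24, 7, 7, 102, 3]
side max 494.31195858988383 [[201.09202495  -4.28705937 492.51876749]
 [203.40476992 -15.88797266 492.97496908]
 [201.58156811  -4.89805662 494.31195859]]
```

```bash
cat > plan.py <<'E'
from h import *
from scipy.spatial.transform import Rotation as Ro
def pose():
    o=robot.observe(); R=Ro.from_euler('xyz',o['eef_rot']).as_matrix()
    return o['ee_pos'],np.degrees(np.arctan2(R[1,1],R[0,1])),o,R
def axes(a):
    a=np.radians(a); y=np.array([np.cos(a),np.sin(a),0]); x=np.array([0,0,-1.]); return x,y,np.cross(x,y)
def plan(wps,g,p=None,a=None):
    """wps: list of (x,y,z,yang,nrows); prints tool rows"""
    p0,a0,o,R=pose(); p=np.array(p0 if p is None else p,float); a=a0 if a is None else a
    print('pose',p0.round(1),'yang',round(a0,1),'w',round(o['width'],1),'t',o['t'],'F',o['force'].round(1),'q6',o['q'][5].round(2))
    rows=[]
    for *T,ya,n in wps:
        T=np.array(T,float); P0,A0=p.copy(),a
        for i in range(1,n+1):
            d=P0+(T-P0)*i/n-p; x,y,z=axes(a); s=np.round([d@x,d@y,d@z],1)
            p=p+s[0]*x+s[1]*y+s[2]*z
            tw=np.round(-np.radians(A0+(ya-A0)*i/n-a),3); a-=np.degrees(tw)
            rows.append(f'{g} {s[0]:g} {s[1]:g} {s[2]:g} {tw:g}')
    for i in range(0,len(rows),10): print('; '.join(rows[i:i+10]))
E
python3 -c "
from plan import *
plan([(450,-250,255,-40,13),(586,243,200,4.4,15)],0)"
```

```text
pose [ 141.7 -608.   230.3] yang -76.9 w 85.4 t 0.1 F [-0.   1.4 -0.7] q6 1.47
0 -1.9 -21.4 -29.3 -0.05; 0 -1.9 -20 -30.4 -0.049; 0 -1.9 -18.4 -31.4 -0.05; 0 -1.9 -16.9 -32.2 -0.049; 0 -1.9 -15.2 -33 -0.05; 0 -1.9 -13.6 -33.7 -0.049; 0 -1.9 -11.9 -34.3 -0.05; 0 -1.9 -10.2 -34.9 -0.049; 0 -1.9 -8.5 -35.3 -0.05; 0 -1.9 -6.7 -35.8 -0.049
0 -1.9 -4.9 -36 -0.05; 0 -1.9 -3.1 -36.2 -0.049; 0 -1.9 -1.4 -36.3 -0.05; 0 3.7 -14.2 -31 -0.052; 0 3.6 -12.5 -31.7 -0.051; 0 3.7 -10.9 -32.3 -0.052; 0 3.7 -9.2 -32.8 -0.052; 0 3.6 -7.5 -33.3 -0.051; 0 3.7 -5.8 -33.6 -0.052; 0 3.6 -4.1 -33.9 -0.052
0 3.7 -2.2 -34 -0.051; 0 3.7 -0.6 -34.1 -0.052; 0 3.6 1.3 -34 -0.052; 0 3.7 3 -34 -0.051; 0 3.7 4.7 -33.8 -0.052; 0 3.6 6.5 -33.4 -0.051; 0 3.7 8.2 -33.1 -0.052; 0 3.7 9.8 -32.7 -0.052
```

Call:
{"name": "servo_tool", "arguments": {"targets": "0 -2 -21.4 -29.3 -0.05; 0 -2 -20 -30.4 -0.05; 0 -2 -18.4 -31.4 -0.05; 0 -2 -17 -32.2 -0.05; 0 -2 -15.2 -33 -0.05; 0 -2 -13.6 -33.7 -0.05; 0 -2 -12 -34.3 -0.05; 0 -2 -10.2 -35 -0.05; 0 -2 -8.5 -35.3 -0.05; 0 -2 -6.7 -35.8 -0.05", "grip_force": 40}}

```text
t: 0.93
ee_pos: [379.0, -330.8, 251.0]
eef_rot: [-1.632, 1.57, 2.24]
force: [0.7, -0.1, 0.9]
width: 85.6
```

Call:
{"name": "servo_tool", "arguments": {"targets": "0 -2 -5 -36 -0.05; 0 -2 -3 -36 -0.05; 0 -2 -1.4 -36 -0.05; 0 4 -14 -31 -0.05; 0 4 -12.5 -32 -0.05; 0 4 -11 -32.3 -0.05; 0 4 -9 -33 -0.05; 0 4 -7.5 -33.3 -0.05; 0 4 -6 -33.6 -0.05; 0 4 -4 -34 -0.05"}}

```text
t: 1.77
ee_pos: [512.1, -17.6, 228.7]
eef_rot: [-1.303, 1.57, 3.07]
force: [1.0, -0.8, 0.6]
width: 85.4
```

Call:
{"name": "servo_tool", "arguments": {"targets": "0 4 -2 -34 -0.05; 0 4 -0.6 -34 -0.05; 0 4 1.3 -34 -0.05; 0 4 3 -34 -0.05; 0 4 4.7 -34 -0.05; 0 4 6.5 -33.4 -0.05; 0 4 8 -33 -0.05; 0 4 10 -32.7 -0.05; 0 0 0 0 0"}}

```text
t: 2.52
ee_pos: [588.7, 247.7, 195.5]
eef_rot: [-3.01, 1.568, 1.766]
force: [0.5, -0.5, 0.2]
width: 85.6
```

```bash
python3 -c "
from plan import *
f=grab('side')
plan([(585.7,242.7,40,4.4,5),(585.7,242.7,6,4.4,3)],0)
print(pix(f,[585,242,20]))
cv2.imwrite('pics/s1.png',cv2.resize(f['image'][60:240,180:420,::-1],(720,540)))
"
```

```text
pose [587.9 245.2 195.8] yang 3.5 w 85.3 t 2.5667 F [-0.4  0.1  0.8] q6 1.8
0 31.2 -0.5 0.5 -0.003; 0 31.1 -0.4 0.4 -0.003; 0 31.2 -0.5 0.5 -0.003; 0 31.1 -0.5 0.5 -0.003; 0 31.2 -0.5 0.4 -0.003; 0 11.3 0 0 0; 0 11.4 0 0 0; 0 11.3 0 0 0
[276.87423232 178.82792602]
```

View pics/s1.png

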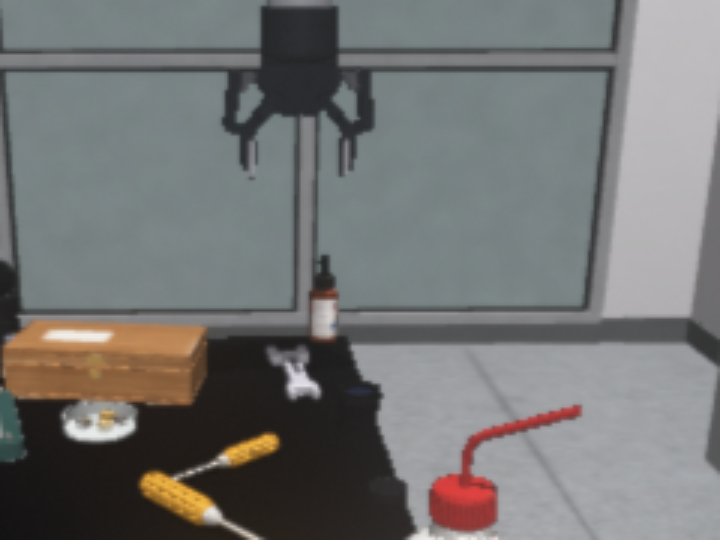

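The side view shows the open gripper at crop (300,170), centred over the spanner at (294,372). Going down.

Call:
{"name": "servo_tool", "arguments": {"targets": "0 31 -0.5 0.5 -0.003; 0 31 -0.5 0.5 -0.003; 0 31 -0.5 0.5 -0.003; 0 31 -0.5 0.5 -0.003; 0 31 -0.2 0.5 -0.003; 0 20 0 0 0; 0 10 0 0 0; 0 8 0 0 0; 0 0 0 0 0; 0 0 0 0 0"}}

```text
t: 3.4
ee_pos: [586.9, 239.8, 5.2]
eef_rot: [1.7, 1.57, 0.201]
force: [0.5, 0.0, -0.0]
width: 85.8
```

```bash
python3 -c "
from plan import *
plan([(585.7,242.7,2.5,4.4,1)],0)
f=grab('top'); g=f['image'].min(2)
cv2.imwrite('pics/t1.png',cv2.resize(f['image'][140:200,110:230,::-1],(720,360),interpolation=cv2.INTER_CUBIC))
"
```

```text
pose [586.9 239.8   5.2] yang 4.2 w 85.8 t 3.4 F [ 0.5  0.  -0. ] q6 1.78
0 2.7 -0.9 -2.9 -0.004
```

View pics/t1.png

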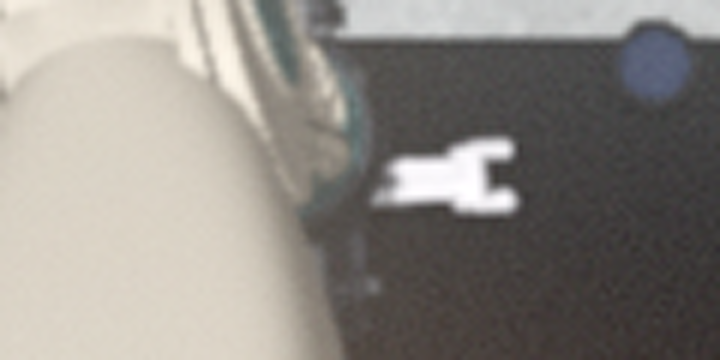

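The arm hides most of the spanner, but its small jaw shows undisturbed at crop (470,178). I correct the small offset and close.

Call:
{"name": "servo_tool", "arguments": {"targets": "0 2.5 -1 -3 -0.004; 0 0 0 0 0; 255 0 0 0 0; 255 0 0 0 0; 255 0 0 0 0; 255 0 0 0 0; 255 0 0 0 0; 255 0 0 0 0; 255 0 0 0 0; 255 0 0 0 0", "grip_force": 50}}

```text
t: 4.28
ee_pos: [585.4, 243.0, 2.2]
eef_rot: [1.785, 1.57, 0.291]
force: [-0.3, -0.0, 2.4]
width: 16.5
```

Call:
{"name": "servo_tool", "arguments": {"targets": "255 0 0 0 0; 255 0 0 0 0; 255 -3 0 0 0; 255 -10 0 0 0; 255 -20 0 0 0; 255 -30 0 0 0; 255 -30 0 0 0; 255 -30 0 0 0; 255 -10 0 0 0; 255 0 0 0 0"}}

```text
t: 5.12
ee_pos: [587.3, 243.7, 138.7]
eef_rot: [1.789, 1.564, 0.295]
force: [0.2, 0.4, -1.3]
width: 16.3
```

```bash
python3 -c "
from plan import *
plan([(494,-262.5,110,-100.8,18)],255)"
```

```text
pose [587.3 243.7 138.7] yang 4.4 w 16.3 t 5.1167 F [ 0.2  0.4 -1.3] q6 1.79
255 1.6 -7.3 27.6 0.102; 255 1.6 -4.5 28.3 0.102; 255 1.6 -1.6 28.5 0.102; 255 1.6 1.3 28.6 0.102; 255 1.6 4.3 28.3 0.102; 255 1.6 7.1 27.7 0.102; 255 1.6 9.8 26.8 0.102; 255 1.6 12.6 25.7 0.102; 255 1.6 15.1 24.3 0.102; 255 1.6 17.5 22.6 0.102
255 1.6 19.7 20.7 0.102; 255 1.6 21.7 18.6 0.102; 255 1.6 23.5 16.3 0.102; 255 1.6 25.1 13.8 0.102; 255 1.5 26.3 11.2 0.102; 255 1.6 27.3 8.5 0.102; 255 1.6 28 5.6 0.102; 255 1.6 28.5 2.7 0.102
```

Call:
{"name": "servo_tool", "arguments": {"targets": "255 1.6 -7.3 27.6 0.102; 255 1.6 -4.5 28.3 0.102; 255 1.6 -1.6 28.5 0.102; 255 1.6 1.3 28.6 0.102; 255 1.6 4.3 28.3 0.102; 255 1.6 7.1 27.7 0.102; 255 1.6 9.8 26.8 0.102; 255 1.6 12.6 25.7 0.102; 255 1.6 15.1 24.3 0.102; 255 1.6 17.5 22.6 0.102"}}

```text
t: 5.95
ee_pos: [530.4, -39.2, 116.2]
eef_rot: [-0.825, 1.566, 2.94]
force: [0.4, -0.2, -2.6]
width: 16.1
```

Call:
{"name": "servo_tool", "arguments": {"targets": "255 1.6 19.7 20.7 0.102; 255 1.6 21.7 18.6 0.102; 255 1.6 23.5 16.3 0.102; 255 1.6 25.1 13.8 0.102; 255 1.5 26.3 11.2 0.102; 255 1.6 27.3 8.5 0.102; 255 1.6 14 2.8 0.102; 255 1.6 0 0 0.102; 255 0 0 0 0"}}

```text
t: 6.7
ee_pos: [497.0, -221.1, 103.4]
eef_rot: [-0.37, 1.566, 2.58]
force: [-0.5, 0.3, -1.7]
width: 16.8
```

```bash
cp top.npz top_now.npz; python3 - <<'E'
from plan import *
plan([(502,-219,60,-100.8,3)],255)
np.save('dummy.npy',0)
a=grab('top'); b=grab('side')
cv2.imwrite('pics/p2.png',np.hstack([cv2.resize(a['image'][140:260,290:410,::-1],(400,400),interpolation=cv2.INTER_CUBIC),cv2.resize(b['image'][180:310,170:310,::-1],(400,400),interpolation=cv2.INTER_CUBIC)]))
E
```

```text
pose [ 497.  -221.1  103.4] yang -101.0 w 16.8 t 6.7 F [-0.5  0.3 -1.7] q6 2.8
255 14.5 -1 -1.5 -0.001; 255 14.4 -1 -1.5 -0.001; 255 14.5 -1 -1.5 -0.002
```

View pics/p2.png

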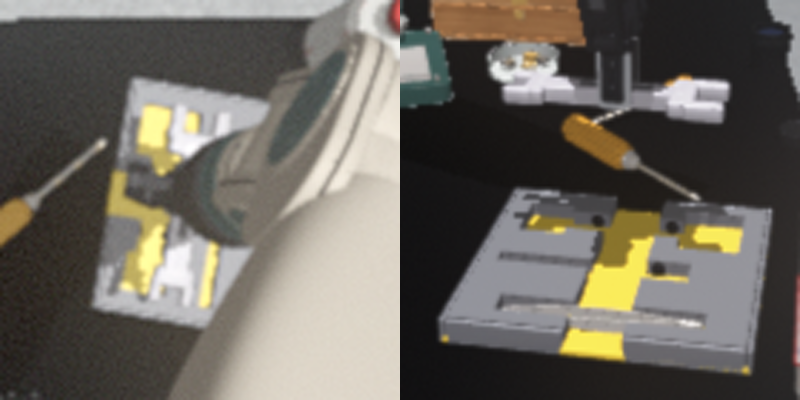

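Top half (left): the spanner is held over the tray and the arm hides part of it. Side half (right): the spanner's large jaw is on the right (700,100), as the cutout needs. The tray is visible with clips at (598,220), (672,227) and (657,268). I measure tray and held spanner in the same camera.

```bash
cat > m3.py <<'E'
from plan import *
def rect(P,name):
    P=P.astype(np.float32); r=cv2.minAreaRect(P); print(name,len(P),np.round(r[0],1),np.round(r[1],1),round(r[2],2))
for n in('top_now','side'):
    f=dict(np.load(n+'.npz')); C=cloud(f); im=f['image'].astype(int)
    x,y,z=C[...,0],C[...,1],C[...,2]
    near=(abs(x-494)<125)&(abs(y+262)<115)
    m=near&(z>11)&(z<21)
    n_,l,s,_=cv2.connectedComponentsWithStats(cv2.morphologyEx(m.astype(np.uint8),cv2.MORPH_OPEN,np.ones((3,3))))
    i=1+np.argmax(s[1:,4]); v,u=np.where(l==i)
    rect(C[v,u,:2],n+' cloud'); rect(np.array([world(f,a,b,16)[:2] for a,b in zip(u,v)]),n+' ray16'); print(np.median(z[m]))
f=dict(np.load('side.npz')); C=cloud(f); x,y,z=C[...,0],C[...,1],C[...,2]; g=f['image'].min(2)
m=(abs(x-497)<100)&(abs(y+221)<60)&(z>85)&(z<130)&(g>80)
v,u=np.where(m); P=C[m]; print('spanner z',np.percentile(P[:,2],[5,50,95]).round(1)); rect(P[:,:2],'spanner cloud')
# ends by ray on plane of top face
q=np.array([world(f,a,b,110)[:2] for a,b in zip(u,v)]); rect(q,'spanner ray110')
E
python3 m3.py
```

```text
top_now cloud 1084 [ 549.8 -274.3] [164.1  78.2] 79.42
top_now ray16 1084 [ 549.6 -273.4] [164.2  78.1] 79.23
15.348335106041327
side cloud 1691 [ 552.7 -277.1] [165.6  78.3] 79.21
side ray16 1691 [ 552.5 -280.5] [167.8  78.2] 79.3
15.196551997743173
spanner z [102.9 110.4 114. ]
spanner cloud 718 [ 496.4 -220.9] [ 46.  149.3] 78.02
spanner ray110 718 [ 496.  -220.6] [ 71.4 153.9] 75.74
```

```bash
python3 - <<'E'
from plan import *
for n in('top_now','side'):
    f=dict(np.load(n+'.npz')); C=cloud(f); x,y,z=C[...,0],C[...,1],C[...,2]
    m=((abs(x-494)<125)&(abs(y+262)<115)&(z>11)&(z<21)).astype(np.uint8)
    n_,l,s,_=cv2.connectedComponentsWithStats(cv2.morphologyEx(m,cv2.MORPH_OPEN,np.ones((3,3))))
    for i in 1+np.argsort(-s[1:,4])[:2]:
        v,u=np.where(l==i); r=cv2.minAreaRect(C[v,u,:2].astype(np.float32)); print(n,r)
plan([(503.4,-221.5,26,-100.6,5)],255)
E
```

```text
top_now ((549.764892578125, -274.2533874511719), (164.14801025390625, 78.22843170166016), 79.42317199707031)
top_now ((433.6112976074219, -276.5623779296875), (117.5283203125, 77.89970397949219), 79.46037292480469)
side ((552.6619262695312, -277.0724182128906), (165.55484008789062, 78.336669921875), 79.21163177490234)
side ((441.7508239746094, -254.82582092285156), (167.71690368652344, 78.95872497558594), 78.90299987792969)
pose [ 497.7 -220.1  104.2] yang -100.6 w 16.6 t 6.8 F [-0.6 -0.  -0.9] q6 2.79
255 15.6 0.1 -1.2 -0; 255 15.7 0 -1.1 -0; 255 15.6 0.1 -1.2 -0; 255 15.6 0 -1.2 -0.001; 255 15.7 0.1 -1.2 0
```

Call:
{"name": "servo_tool", "arguments": {"targets": "255 16 0 -1 0; 255 16 0 -1.2 0; 255 16 0 -1.2 0; 255 15 0 -1.2 0; 255 15 0 -1.2 0; 255 0 0 0 0; 255 0 0 0 0"}}

```text
t: 7.38
ee_pos: [503.7, -220.6, 26.9]
eef_rot: [-0.363, 1.567, 2.593]
force: [0.6, -2.0, -1.0]
width: 16.1
```

```bash
python3 - <<'E'
from plan import *
b=grab('side'); p,a,o,R=pose(); print(p,a,o['force'])
C=cloud(b); x,y,z=C[...,0],C[...,1],C[...,2]
m=(abs(x-503)<100)&(abs(y+221)<50)&(z>21)&(z<48)&(b['image'].min(2)>80)
r=cv2.minAreaRect(C[m][:,:2].astype(np.float32)); print('spanner',m.sum(),r,np.percentile(z[m],[5,50,95]))
cv2.imwrite('pics/p3.png',cv2.resize(b['image'][200:310,180:310,::-1],(780,660),interpolation=cv2.INTER_CUBIC)[:600])
E
```

```text
[ 504.7124007  -221.34373521   27.9503738 ] -100.66713489096897 [ 0.69163132  1.05665277 -0.75910283]
spanner 706 ((501.679931640625, -220.35958862304688), (46.5489501953125, 149.86012268066406), 78.3016357421875) [26.11555751 34.33797814 36.9836615 ]
```

View pics/p3.png

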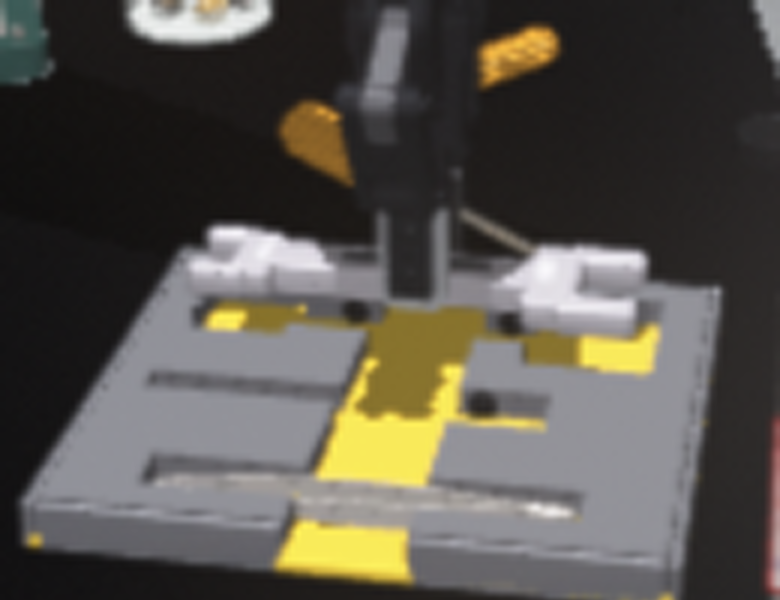

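The spanner hovers with its right tips at crop (645,262) and (640,320), while the pocket's right end is near (660,310). In this one camera the spanner needs to go about +3.8 mm in x, −2.4 mm in y and +0.7°. The shank's own clips are at (355,310) and (512,322).

Call:
{"name": "servo_tool", "arguments": {"targets": "255 0 1.6 -2 -0.012; 255 0 0 -2.2 0; 255 3 0 0 0; 255 3 0 0 0; 255 0 0 0 0; 255 0 0 0 0"}}

```text
t: 7.93
ee_pos: [508.4, -224.3, 21.9]
eef_rot: [-0.31, 1.57, 2.656]
force: [0.9, 0.8, -1.7]
width: 16.3
```

```bash
cat > m4.py <<'E'
from plan import *
b=grab('side'); p,a,o,R=pose(); print(p,a,o['force'],o['t'])
C=cloud(b); x,y,z=C[...,0],C[...,1],C[...,2]
for lo in (18.5,20):
    m=(abs(x-503)<100)&(abs(y+221)<50)&(z>lo)&(z<45)&(b['image'].min(2)>120)
    r=cv2.minAreaRect(C[m][:,:2].astype(np.float32)); print('spanner',m.sum(),np.round(r[0],1),np.round(r[1],1),r[2],np.percentile(z[m],[5,50,95]))
import sys
cv2.imwrite(sys.argv[1],cv2.resize(b['image'][225:300,180:310,::-1],(780,450),interpolation=cv2.INTER_CUBIC))
E
python3 m4.py pics/p4.png
```

```text
[ 508.53994056 -224.37887285   21.95689949] -100.09768908742043 [-0.24032313 -0.1111517  -0.65462413] 7.9833
spanner 623 [ 506.4 -229.9] [ 45.3 147.5] 82.37153625488281 [21.68295687 29.21925361 31.92918789]
spanner 620 [ 506.4 -229.9] [ 45.3 147.5] 82.37153625488281 [21.7282829  29.25645947 31.93129387]
```

View pics/p4.png

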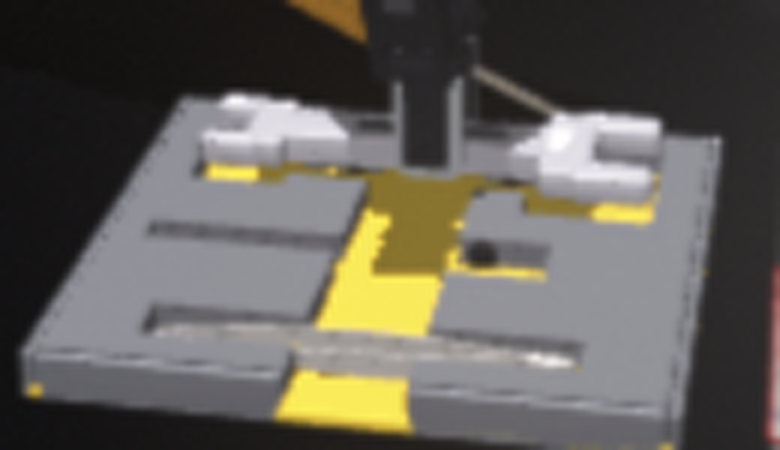

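Side-view rows are too coarse for the sideways fit: one pixel row is about 5 mm of y. Along the length it looks good, with a gap of about 2 mm on the left and about 1 mm on the right. I take intensity profiles across the tray in the top camera, which is sharper in y.

```bash
cat > prof.py <<'E'
from plan import *
def sample(f,x,y,z,c,yaw=-10.75):
    a=np.radians(yaw); X=c[0]+x*np.cos(a)-y*np.sin(a); Y=c[1]+x*np.sin(a)+y*np.cos(a)
    P=np.stack([X,Y,np.full_like(X,z)],-1)@f['R'].T+f['t']; q=P@f['K'].T; q=q[...,:2]/q[...,2:]
    return cv2.remap(f['image'],q[...,0].astype(np.float32),q[...,1].astype(np.float32),cv2.INTER_LINEAR).astype(int)
E
cat > m5.py <<'E'
from prof import *
grab('top'); c=(494,-262.7)
ys=np.arange(8,96,2.)
for n in('top_now','top'):
    f=dict(np.load(n+'.npz'))
    for xr in((40,48),(58,74),(-60,-50),(-74,-64)):
        X,Y=np.meshgrid(np.arange(*xr,2.),ys); s=sample(f,X,Y,16.,c).mean(1)
        print(n,xr,' '.join(f'{int(y)}:{int(r[0])}/{int(r[2])}' for y,r in zip(ys,s)))
E
python3 m5.py
```

```text
top_now (40, 48) 8:205/202 10:205/203 12:206/204 14:205/203 16:200/199 18:189/184 20:179/150 22:209/134 24:240/139 26:254/159 28:255/166 30:255/168 32:255/168 34:255/167 36:255/167 38:255/167 40:255/167 42:255/167 44:255/167 46:255/167 48:255/168 50:255/167 52:255/167 54:255/168 56:255/167 58:255/167 60:255/168 62:255/167 64:255/169 66:252/177 68:242/189 70:218/198 72:207/201 74:201/199 76:194/191 78:185/182 80:166/160 82:139/128 84:112/90 86:99/69 88:94/60 90:96/64 92:103/75 94:117/92
top_now (58, 74) 8:204/202 10:204/202 12:204/202 14:204/202 16:199/197 18:188/180 20:194/153 22:223/140 24:249/152 26:255/162 28:255/166 30:255/167 32:255/167 34:255/167 36:255/166 38:255/166 40:255/166 42:255/167 44:255/167 46:255/167 48:255/167 50:255/167 52:255/167 54:255/167 56:255/167 58:255/167 60:255/167 62:255/166 64:255/168 66:253/176 68:240/189 70:219/199 72:206/202 74:200/199 76:192/191 78:182/180 80:166/162 82:140/130 84:112/94 86:95/70 88:92/64 90:91/65 92:90/64 94:91/65
top_now (-60, -50) 8:207/203 10:207/203 12:207/204 14:207/204 16:207/204 18:207/203 20:207/204 22:202/199 24:197/184 26:
[... 2085 characters left out ...]
:188/165 56:187/124 58:199/123 60:207/149 62:205/182 64:202/198 66:201/203 68:197/199 70:184/186 72:164/166 74:144/145 76:128/128 78:118/119 80:108/109 82:93/93 84:72/69 86:60/55 88:54/48 90:52/44 92:53/46 94:52/45
top (-74, -64) 8:136/125 10:158/154 12:181/182 14:194/197 16:200/203 18:200/203 20:202/205 22:206/209 24:211/212 26:205/203 28:201/178 30:201/152 32:216/131 34:220/126 36:229/129 38:242/140 40:253/158 42:255/168 44:255/177 46:254/193 48:251/210 50:244/212 52:234/198 54:220/167 56:217/141 58:220/138 60:221/157 62:213/185 64:205/198 66:202/203 68:202/204 70:201/204 72:201/203 74:197/199 76:184/186 78:167/169 80:138/139 82:106/106 84:76/73 86:60/54 88:53/46 90:51/44 92:50/43 94:51/44
```

Call:
{"name": "servo_tool", "arguments": {"targets": "255 0 -1.6 0.5 0.012; 255 1.5 0 0 0; 255 0 0 0 0; 255 0 0 0 0"}}

```text
t: 8.37
ee_pos: [508.5, -222.7, 20.5]
eef_rot: [-0.252, 1.571, 2.702]
force: [-0.1, 0.8, -0.4]
width: 16.5
```

```bash
cat > m6.py <<'E'
from prof import *
f=grab('top'); p,a,o,R=pose(); print(p.round(1),a.round(2),o['force'].round(1),o['t'])
c=np.array((494-.12,-263.3)); ym=np.array((.1865,.9825)); cy=(np.array([439.07,35.38])-c)@ym; h=p[2]-2.2+12; k=(1155.6-16)/(1155.6-h)
ys=np.arange(8,80,.25)
def cross(b,lev,lo,hi,sg):
    i=[j for j in range(len(ys)-1) if lo<ys[j]<hi and (b[j]-lev)*(b[j+1]-lev)<=0 and np.sign(b[j+1]-b[j])==sg]; return [float(ys[j]) for j in i]
for xr,hw in(((60,74),22),((-62,-48),16),((-74,-66),16)):
    X,Y=np.meshgrid(np.arange(*xr,1.),ys); b=sample(f,X,Y,16.,c)[...,2].mean(1)
    hi=b[(ys>44)&(ys<62)]; j=np.argmax(hi)+np.searchsorted(ys,44.25); mx=b[j]; mn=b[j:j+60].min(); e=ys[j+np.argmax(b[j:]<(mx+mn)/2)]
    lo=b[(ys>14)&(ys<32)]; j2=np.argmax(lo)+np.searchsorted(ys,14.25); mx2=b[j2]; g=b[ys<14][-8:].mean(); e2=ys[j2-np.argmax(b[:j2+1][::-1]<(mx2+g)/2)]
    E=cy-(cy-e)/k; E2=cy-(cy-e2)/k
    print(xr,'+edge',E.round(1),'ctr',(E-hw).round(1),'| -edge',E2.round(1),'ctr',(E2+hw).round(1),'levels',mx,mn,mx2,g)
E
python3 m6.py
```

```text
[ 508.5 -222.8   20.5] -100.78 [ 0.4  0.2 -1.5] 8.4167
(60, 74) +edge 65.3 ctr 43.3 | -edge 23.3 ctr 45.3 levels 248.42857142857142 140.35714285714286 234.0 163.15178571428572
(-62, -48) +edge 58.9 ctr 42.9 | -edge 28.5 ctr 44.5 levels 245.35714285714286 140.0 243.21428571428572 197.79464285714286
(-74, -66) +edge 59.4 ctr 43.4 | -edge 18.1 ctr 34.1 levels 213.625 147.5 208.5 147.625
```

Both jaws now sit at tray y ≈ 44 in the top camera. I lower and watch the force.

Call:
{"name": "servo_tool", "arguments": {"targets": "255 1.5 0 0 0; 255 1.5 0 0 0; 255 1 0 0 0; 255 0 0 0 0"}}

```text
t: 8.75
ee_pos: [508.3, -222.7, 16.3]
eef_rot: [-0.36, 1.57, 2.593]
force: [0.1, 0.2, -1.8]
width: 16.3
```

Call:
{"name": "servo_tool", "arguments": {"targets": "255 1.5 0 0 0; 255 1 0 0 0; 255 0 0 0 0"}}

```text
t: 9.0
ee_pos: [508.8, -222.7, 14.5]
eef_rot: [-2.163, 1.57, 0.79]
force: [-1.2, 0.5, 3.4]
width: 16.7
```

Call:
{"name": "servo_tool", "arguments": {"targets": "255 1 0 0 0; 255 1 0 0 0; 255 0 0 0 0"}}

```text
t: 9.25
ee_pos: [508.8, -222.8, 12.5]
eef_rot: [-3.112, 1.57, -0.159]
force: [-1.8, 1.1, 1.4]
width: 16.3
```

Call:
{"name": "servo_tool", "arguments": {"targets": "255 1 0 0 0; 255 1 0 0 0; 255 0 0 0 0"}}

```text
t: 9.5
ee_pos: [508.7, -222.8, 9.9]
eef_rot: [-2.641, 1.57, 0.313]
force: [-0.6, 0.9, 0.5]
width: 16.4
```

Call:
{"name": "servo_tool", "arguments": {"targets": "255 1 0 0 0; 255 1 0 0 0; 255 0 0 0 0; 255 0 0 0 0"}}

```text
t: 9.83
ee_pos: [508.8, -222.9, 8.2]
eef_rot: [3.129, 1.571, -0.201]
force: [-0.9, 1.9, 4.0]
width: 16.3
```

```bash
cat > m7.py <<'E'
from plan import *
b=grab('side'); p,a,o,R=pose(); print(p.round(1),a.round(2),o['force'].round(1),o['width'],o['t'])
C=cloud(b); g=b['image'].min(2); c=np.array((495.5,-264.5)); xa=np.array((.9825,-.1865)); ya=np.array((.1865,.9825))
d=C[...,:2]-c; X=d@xa; Y=d@ya; Z=C[...,2]
for lo,hi in((48,75),(25,40),(-40,-25),(-75,-50)):
    m=(X>lo)&(X<hi)&(Y>28)&(Y<62)&(g>150)&(Z>3)
    print('spanner x',lo,hi,m.sum(),np.percentile(Z[m],[10,50,90]).round(1) if m.any() else '')
m=(abs(X)>25)&(abs(X)<90)&(Y>8)&(Y<18); print('grey',np.median(Z[m]))
E
python3 m7.py
```

```text
[ 508.8 -222.9    8.2] -100.78 [-1.1  1.1  2.4] 16.72769881365985 9.8833
spanner x 48 75 99 [ 14.3  17.1 417.7]
spanner x 25 40 102 [ 16.9 429.4 437.2]
spanner x -40 -25 35 [15.1 16.9 17.9]
spanner x -75 -50 64 [13.2 16.8 17.8]
grey 365.8302003331656
```

Spanner top reads ~17 at both ends. Home is 18, and grey-top readings run about 0.8 low. I release, then press each clip pair with shut fingers to make sure.

Call:
{"name": "servo_tool", "arguments": {"targets": "160 0 0 0 0; 160 0 0 0 0; 160 0 0 0 0; 160 0 0 0 0; 160 -5 0 0 0; 160 -15 0 0 0; 160 -20 0 0 0; 255 0 0 -14 0; 255 0 0 -13 0; 255 0 0 0 0"}}

```text
t: 10.72
ee_pos: [538.3, -229.3, 49.6]
eef_rot: [2.845, 1.566, -0.485]
force: [-0.4, -0.3, -0.6]
width: 0.5
```

Call:
{"name": "servo_tool", "arguments": {"targets": "255 0 0 0 0; 255 0 0 0 0; 255 10 0 0 0; 255 10 0 0 0; 255 5 0 0 0; 255 0 0 0 0"}}

```text
t: 11.22
ee_pos: [532.8, -226.7, 20.6]
eef_rot: [-0.318, 1.566, 2.635]
force: [-0.2, 0.4, -0.7]
width: -0.1
```

Call:
{"name": "servo_tool", "arguments": {"targets": "255 1.5 0 0 0; 255 1.5 0 0 0; 255 0 0 0 0"}}

```text
t: 11.47
ee_pos: [535.1, -227.9, 20.0]
eef_rot: [-0.141, 1.571, 2.813]
force: [0.5, 0.4, -0.0]
width: 0.2
```

Call:
{"name": "servo_tool", "arguments": {"targets": "255 1 0 0 0; 255 1 0 0 0; 255 0 0 0 0"}}

```text
t: 11.72
ee_pos: [535.3, -228.0, 18.2]
eef_rot: [2.849, 1.57, -0.481]
force: [-0.8, -0.1, 0.5]
width: 0.4
```

Call:
{"name": "servo_tool", "arguments": {"targets": "255 1 0 0 0; 255 1 0 0 0; 255 0 0 0 0"}}

```text
t: 11.97
ee_pos: [535.4, -228.0, 18.1]
eef_rot: [2.527, 1.57, -0.802]
force: [-3.1, 1.8, 10.6]
width: -0.0
```

Call:
{"name": "servo_tool", "arguments": {"targets": "255 1 0 0 0; 255 1 0 0 0; 255 0 0 0 0"}}

```text
t: 12.22
ee_pos: [535.4, -228.0, 18.0]
eef_rot: [2.276, 1.57, -1.054]
force: [-7.1, 3.7, 24.1]
width: -0.1
```

Solid at z 18.0 under 24 N, so the +x end is home. Now the other pair.

Call:
{"name": "servo_tool", "arguments": {"targets": "255 -8 0 0 0; 255 -12 0 0 0; 255 0 0 27 0; 255 0 0 27 0; 255 8 0 0 0; 255 7 0 0 0; 255 0 0 0 0"}}

```text
t: 12.8
ee_pos: [482.1, -217.8, 18.4]
eef_rot: [-0.581, 1.57, 2.372]
force: [0.0, -0.2, -0.4]
width: 0.0
```

Call:
{"name": "servo_tool", "arguments": {"targets": "255 2 0 0 0; 255 1.5 0 0 0; 255 1 0 0 0; 255 0 0 0 0"}}

```text
t: 13.13
ee_pos: [483.0, -218.2, 17.9]
eef_rot: [0.838, 1.57, -2.491]
force: [-8.2, 4.0, 25.2]
width: -0.3
```

Spanner home at both pairs. From the two cameras and the touch, the top camera seems to read about (−4, +2.8) mm off in x, y. I check the screwdriver in the side camera too.

Call:
{"name": "servo_tool", "arguments": {"targets": "255 -10 0 0 0; 255 -30 0 0 0; 0 -30 0 0 0; 0 -30 0 0 0; 0 0 0 0 0"}}

```text
t: 13.55
ee_pos: [487.7, -220.9, 121.3]
eef_rot: [2.794, 1.558, -0.536]
force: [0.9, -0.6, 1.3]
width: 35.9
```

```bash
python3 - <<'E'
from plan import *
for n in('side','top'):
    f=grab(n); hsv=cv2.cvtColor(f['image'],cv2.COLOR_RGB2HSV).astype(int); C=cloud(f)
    m=(hsv[...,0]>8)&(hsv[...,0]<24)&(hsv[...,1]>110)&(hsv[...,2]>90)&(C[...,0]>440)&(C[...,0]<600)&(C[...,1]>-130)&(C[...,1]<60)&(C[...,2]>2)&(C[...,2]<30)
    k,l,s,c=cv2.connectedComponentsWithStats(m.astype(np.uint8))
    for i in range(1,k):
        if s[i,4]<25: continue
        P=C[l==i]; r=cv2.minAreaRect(P[:,:2].astype(np.float32)); w,V=np.linalg.eigh(np.cov(P[:,:2].T)); a=V[:,1]
        print(n,c[i],s[i,4],np.round(r[0],1),np.round(r[1],1),round(r[2],1),'pca',np.degrees(np.arctan2(a[1],a[0])).round(1),'z',np.percentile(P[:,2],[50,95]).round(1))
plan([(480,-150,140,-80,3),(528,9,110,-47.5,6)],0)
E
```

```text
side [263.71568627 209.42156863] 102 [537.3  16.8] [58.6 15. ] 42.4 pca -138.1 z [11.2 15.6]
side [238.18009479 225.22274882] 211 [475.4 -87.3] [17.7 77.7] 39.3 pca 129.0 z [16.  21.1]
top [248.49253731 188.74626866] 134 [534.6  21.6] [58.6 21.1] 43.7 pca -138.2 z [13.9 19. ]
top [286.19742489 210.68669528] 233 [472.8 -80.1] [25.5 80.5] 41.7 pca 129.1 z [18.7 23.8]
pose [ 484.6 -219.1  116.6] yang -100.8 w 50.6 t 13.65 F [-0.5  1.1  0.6] q6 2.78
0 -7.8 -22.3 5.8 -0.121; 0 -7.8 -22.9 3.1 -0.121; 0 -7.8 -23.1 0.3 -0.12; 0 5 -24.7 -12.5 -0.095; 0 5 -23.4 -14.7 -0.094; 0 5 -21.9 -16.9 -0.095; 0 5 -20.3 -18.9 -0.094; 0 5 -18.3 -20.7 -0.095; 0 5 -16.3 -22.4 -0.095
```

```bash
python3 -c "
from plan import *
plan([(515,-120,130,-80,3),(527.4,8.2,100,-47.9,6),(527.4,8.2,25,-47.9,4)],90)"
```

```text
pose [ 484.6 -219.1  116.6] yang -100.8 w 50.6 t 13.65 F [-0.5  1.1  0.6] q6 2.78
90 -4.5 -34.3 -3.8 -0.121; 90 -4.4 -33.7 -7.9 -0.121; 90 -4.5 -32.4 -11.9 -0.12; 90 5 -20.7 -5.7 -0.093; 90 5 -20 -7.7 -0.094; 90 5 -19.3 -9.4 -0.093; 90 5 -18.3 -11.3 -0.094; 90 5 -17.2 -12.9 -0.093; 90 5 -15.8 -14.4 -0.094; 90 18.7 -0 0 0
90 18.8 -0 0 0; 90 18.7 -0 0 0; 90 18.8 -0 0 0
```

Call:
{"name": "servo_tool", "arguments": {"targets": "90 -4.5 -34.3 -3.8 -0.12; 90 -4.5 -33.7 -8 -0.12; 90 -4.5 -32.4 -12 -0.12; 90 5 -20.7 -5.7 -0.094; 90 5 -20 -7.7 -0.094; 90 5 -19.3 -9.4 -0.094; 90 5 -18.3 -11.3 -0.094; 90 5 -17.2 -13 -0.094; 90 5 -15.8 -14.4 -0.094; 90 18 0 0 0"}}

```text
t: 14.48
ee_pos: [526.9, 12.5, 80.2]
eef_rot: [2.98, 1.568, 0.582]
force: [0.5, -0.1, 0.2]
width: 55.2
```

Call:
{"name": "servo_tool", "arguments": {"targets": "90 18 0 0 0; 90 18 0 0 0; 90 10 0 0 0; 90 0 0 0 0"}}

```text
t: 14.82
ee_pos: [522.2, 9.9, 30.5]
eef_rot: [-0.846, 1.563, 3.032]
force: [-0.6, 0.5, 0.6]
width: 54.9
```

```bash
python3 - <<'E'
from plan import *
plan([(527.4,8.2,3,-47.9,4)],90)
f=grab('side')
cv2.imwrite('pics/p5.png',cv2.resize(f['image'][150:240,210:330,::-1],(720,540),interpolation=cv2.INTER_CUBIC))
E
```

```text
pose [522.2   9.9  30.5] yang -47.8 w 54.9 t 14.8167 F [-0.6  0.5  0.6] q6 2.3
90 6.9 1.2 -0.7 0; 90 6.8 1.2 -0.7 0.001; 90 6.9 1.2 -0.7 -0; 90 6.9 1.2 -0.6 0
```

View pics/p5.png

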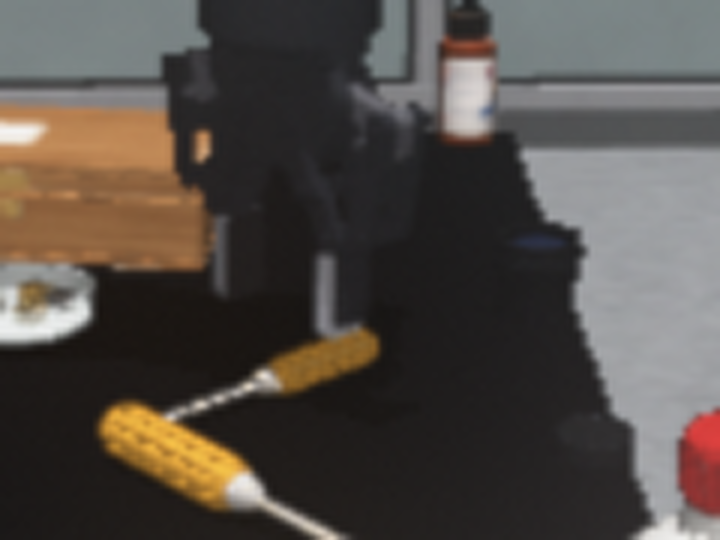

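The fingers straddle the small screwdriver's handle near its joint: finger tips at (235,290) and (340,330), handle at (270,380)–(375,345). Descend and grasp.

Call:
{"name": "servo_tool", "arguments": {"targets": "90 7 1.2 -0.7 0; 90 7 1.2 -0.7 0; 90 7 1.2 -0.7 0; 90 6 1.2 -0.6 0; 90 0 0 0 0; 255 0 0 0 0; 255 0 0 0 0; 255 0 0 0 0; 255 0 0 0 0; 255 0 0 0 0", "grip_force": 40}}

```text
t: 15.7
ee_pos: [531.2, 7.7, 7.6]
eef_rot: [2.293, 1.57, -0.113]
force: [-1.1, 0.4, 1.4]
width: 14.7
```

Call:
{"name": "servo_tool", "arguments": {"targets": "255 0 0 0 0; 255 -2 0 0 0; 255 -10 0 0 0; 255 -20 0 0 0; 255 -30 0 0 0; 255 -30 0 0 0; 255 0 0 0 0"}}

```text
t: 16.28
ee_pos: [535.4, 7.3, 105.7]
eef_rot: [2.297, 1.56, -0.109]
force: [1.9, -1.1, 0.5]
width: 14.8
```

```bash
python3 - <<'E'
from plan import *
plan([(520,-110,110,-75,4),(502,-225,75,-100.8,5)],255)
E
```

```text
pose [535.4   7.3 105.7] yang -47.8 w 14.8 t 16.2833 F [ 1.9 -1.1  0.5] q6 2.3
255 -1.1 19.1 22.5 0.119; 255 -1 21.7 20.1 0.118; 255 -1.1 23.9 17.4 0.119; 255 -1.1 25.8 14.5 0.118; 255 7 21.3 9.4 0.09; 255 7 22 7.5 0.09; 255 7 22.7 5.5 0.09; 255 7 23 3.4 0.09; 255 7 23.2 1.3 0.09
```

```bash
python3 - <<'E'
from plan import *
plan([(520,-110,110,-75,4),(499,-274,70,-100.8,6)],255)
E
```

```text
pose [535.4   7.3 105.7] yang -47.8 w 14.8 t 16.2833 F [ 1.9 -1.1  0.5] q6 2.3
255 -1.1 19.1 22.5 0.119; 255 -1 21.7 20.1 0.118; 255 -1.1 23.9 17.4 0.119; 255 -1.1 25.8 14.5 0.118; 255 6.7 25.5 10.5 0.075; 255 6.6 26.2 8.5 0.075; 255 6.7 26.8 6.5 0.075; 255 6.7 27.2 4.5 0.075; 255 6.6 27.4 2.4 0.075; 255 6.7 27.6 0.4 0.075
```

Call:
{"name": "servo_tool", "arguments": {"targets": "255 -1 19 22.5 0.119; 255 -1 21.7 20 0.119; 255 -1 24 17.4 0.119; 255 -1 25.8 14.5 0.119; 255 6.7 25.5 10.5 0.075; 255 6.7 26.2 8.5 0.075; 255 6.7 26.8 6.5 0.075; 255 6.7 27.2 4.5 0.075; 255 6.7 27.4 2.4 0.075; 255 6.7 27.6 0.4 0.075"}}

```text
t: 17.12
ee_pos: [493.4, -274.7, 62.9]
eef_rot: [-1.993, 1.571, 0.954]
force: [0.7, 0.2, 0.2]
width: 14.7
```

Call:
{"name": "servo_tool", "arguments": {"targets": "255 0 0 0 0; 255 0 0 0 0; 255 0 0 0 0"}}

```text
t: 17.37
ee_pos: [493.6, -273.0, 62.9]
eef_rot: [-0.875, 1.57, 2.077]
force: [0.5, 1.2, 0.5]
width: 14.7
```

```bash
cat > m8.py <<'E'
from plan import *
b=grab('side'); p,a,o,R=pose(); print(p.round(1),a.round(2),o['force'].round(1),o['width'],o['t'])
hsv=cv2.cvtColor(b['image'],cv2.COLOR_RGB2HSV).astype(int); C=cloud(b)
m=(abs(C[...,0]-p[0])<110)&(abs(C[...,1]-p[1])<45)&(C[...,2]>p[2]-25)&(C[...,2]<p[2]+18)
h=m&(hsv[...,0]>8)&(hsv[...,0]<24)&(hsv[...,1]>110)
xa=np.array((.9825,-.1865)); ya=np.array((.1865,.9825)); c=np.array((497,-266.))
for n,k in(('handle',h),('all',m&(b['image'].max(2)>60))):
    P=C[k]; d=P[:,:2]-c; X,Y=d@xa,d@ya
    print(n,k.sum(),'X',np.percentile(X,[1,99]).round(1),'Y',np.percentile(Y,[5,50,95]).round(1),'Z',np.percentile(P[:,2],[5,50,95]).round(1))
    if n=='handle': q=np.polyfit(X,P[:,2],1); print('pitch slope',q[0], 'yaw slope',np.polyfit(X,Y,1)[0])
import sys
cv2.imwrite(sys.argv[1],cv2.resize(b['image'][200:310,180:320,::-1],(760,597),interpolation=cv2.INTER_CUBIC))
E
python3 m8.py pics/p6.png
```

```text
[ 493.7 -272.6   63. ] -100.83 [-0.8  0.8 -0.4] 15.087067900254503 17.4167
handle 187 X [-20.  41.] Y [-16.3 -13.5  -7.5] Z [57.4 66.1 71.1]
pitch slope 0.014244129128779285 yaw slope 0.018300045634178853
all 324 X [-79.   40.9] Y [-22.9 -13.4  -7.1] Z [57.9 65.3 74.4]
```

View pics/p6.png

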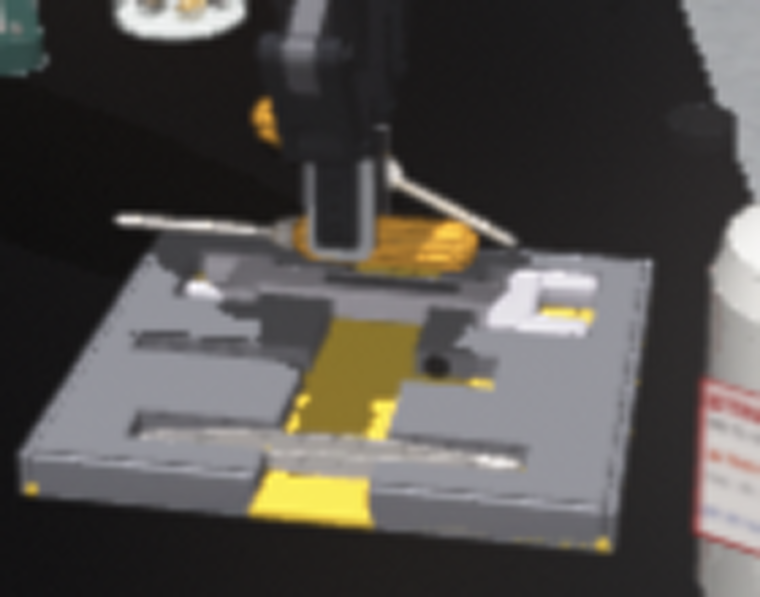

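The screwdriver is held level with the handle end right (+x). Blade tip is at (115,220), handle end at (480,250), and the cutout runs from (133,340) to (497,375). It needs about +4.7 mm along tray x. The offset from the seated spanner predicts the same within 1 mm.

Call:
{"name": "servo_tool", "arguments": {"targets": "255 0 0.3 -2.5 0; 255 10 0 -2.2 0; 255 12 0 0 0; 255 10 0 0 0; 255 0 0 0 0; 255 0 0 0 0"}}

```text
t: 17.92
ee_pos: [497.1, -273.5, 29.2]
eef_rot: [-0.421, 1.567, 2.531]
force: [1.1, 0.2, 0.8]
width: 15.2
```

```bash
cat > m9.py <<'E'
from prof import *
f=grab('top'); b=grab('side'); p,a,o,R=pose(); print(p.round(1),a.round(2),o['force'].round(1),o['t'])
c=np.array((493.9,-263.3)); ys=np.arange(-26,12,2.)
for h,xr in((16,(-76,-66)),(16,(-62,-52)),(16,(-50,-40)),(p[2]+4,(-76,-66)),(p[2]+4,(-62,-52)),(p[2]+4,(-44,-34)),(p[2]+7,(22,30)),(p[2]+7,(32,40))):
    X,Y=np.meshgrid(np.arange(*xr,1.),ys); s=sample(f,X,Y,float(h),c).mean(1)
    print(round(h),xr,' '.join(f'{int(y)}:{int(r[0])}/{int(r[2])}' for y,r in zip(ys,s)))
hsv=cv2.cvtColor(b['image'],cv2.COLOR_RGB2HSV).astype(int); C=cloud(b); m=(abs(C[...,0]-p[0])<110)&(abs(C[...,1]-p[1])<30)&(C[...,2]>19)&(C[...,2]<45)
h=m&(hsv[...,0]>8)&(hsv[...,0]<24)&(hsv[...,1]>110)
d=C[...,:2]-np.array((497.2,-266.)); X=d@np.array((.9825,-.1865)); Y=d@np.array((.1865,.9825))
print('handle X',np.percentile(X[h],[1,99]),'Y',np.percentile(Y[h],[5,50,95]),'all X',np.percentile(X[m&(abs(Y+10)<8)&(b['image'].max(2)>60)],[1,99]))
E
python3 m9.py
```

```text
[ 498.4 -274.5   30.6] -100.89 [-0.7 -1.1  0.4] 18.0167
16 (-76, -66) -26:197/199 -24:198/200 -22:198/201 -20:198/200 -18:198/200 -16:200/200 -14:210/198 -12:225/185 -10:244/168 -8:254/159 -6:252/160 -4:240/165 -2:218/182 0:201/195 2:197/199 4:196/199 6:197/200 8:197/200 10:197/200
16 (-62, -52) -26:198/200 -24:198/200 -22:198/200 -20:197/200 -18:197/199 -16:203/201 -14:215/203 -12:225/194 -10:232/167 -8:248/155 -6:252/156 -4:238/163 -2:215/182 0:200/194 2:197/199 4:198/201 6:197/200 8:197/200 10:198/200
16 (-50, -40) -26:198/200 -24:197/199 -22:197/200 -20:197/199 -18:200/202 -16:210/208 -14:225/215 -12:235/200 -10:245/176 -8:254/161 -6:255/164 -4:247/173 -2:227/187 0:204/194 2:197/198 4:197/200 6:196/199 8:190/192 10:174/175
35 (-76, -66) -26:197/200 -24:198/200 -22:197/199 -20:197/199 -18:198/200 -16:198/200 -14:197/200 -12:199/201 -10:204/201 -8:219/192 -6:234/174 -4:253/161 -2:254/159 0:246/163 2:226/176 4:204/192 6:198/198 8:197/199 10:197/200
35 (-62, -52) -26:197/200 -24:198/200 -22:198/200 -20:198/200 -18:198/200 -16:198/200 -14:197/199 -12:200/200 -10:208/201 -8:221/200 -6:228/176 -4:243/157 -2:254/154 0:243/159 2:222/174 4:202/191 6:197/198 8:197/200 10:197/200
35 (-44, -34) -26:197/200 -24:197/200 -22:198/200 -20:197/200 -18:198/200 -16:197/200 -14:197/201 -12:200/201 -10:204/200 -8:215/190 -6:229/170 -4:246/154 -2:252/156 0:250/165 2:231/177 4:207/189 6:190/189 8:181/183 10:172/174
38 (22, 30) -26:76/82 -24:79/85 -22:80/84 -20:79/79 -18:78/76 -16:75/71 -14:74/67 -12:72/66 -10:72/66 -8:72/65 -6:77/65 -4:94/66 -2:111/69 0:125/74 2:135/80 4:140/84 6:136/95 8:130/110 10:125/122
38 (32, 40) -26:79/85 -24:81/86 -22:81/82 -20:79/76 -18:75/72 -16:71/68 -14:74/65 -12:87/66 -10:116/71 -8:152/81 -6:185/92 -4:201/97 -2:201/97 0:193/94 2:195/99 4:200/111 6:199/134 8:192/162 10:181/174
handle X [-15.04606998  44.68721389] Y [-16.81237714 -13.81072696  -7.35246514] all X [-72.62696443  44.60758189]
```

```bash
python3 - <<'E'
from prof import *
f=dict(np.load('top.npz')); p=pose()[0]
c=np.array((493.9,-263.3)); xs=np.arange(-95,95,.5); ys=np.arange(20,-40,-.5)
out=[]
for h in (16.,31.):
    X,Y=np.meshgrid(xs,ys); s=sample(f,X,Y,h,c).astype(np.uint8)[:,:,::-1]; s=cv2.resize(s,None,fx=2,fy=2).copy()
    cv2.line(s,(0,int((20+8)*4)),(760,int((20+8)*4)),(255,0,0),1)
    out.append(s)
cv2.imwrite('pics/p7.png',np.vstack(out))
E
```

```text
(no output)
```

View pics/p7.png

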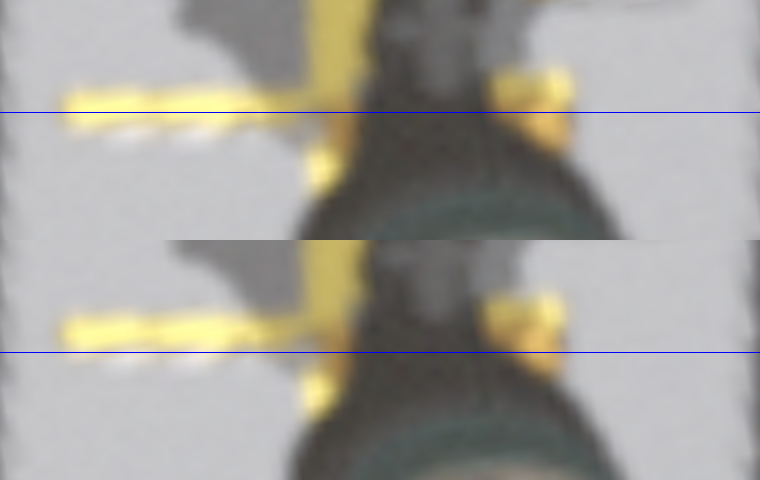

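Rectified top view: the upper panel is at tray height and the lower at blade height. The blade lies at row 356, about 1 mm towards −y of the centre line (row 352). The handle end at px 565 is just inside the pocket end at px 572. I shift 0.6 mm and lower.

Call:
{"name": "servo_tool", "arguments": {"targets": "255 0 -0.6 0 0; 255 2 0 0 0; 255 2 0 0 0; 255 2 0 0 0; 255 2 0 0 0; 255 0 0 0 0"}}

```text
t: 18.52
ee_pos: [498.2, -273.8, 22.4]
eef_rot: [-0.473, 1.57, 2.479]
force: [0.5, 1.0, -0.4]
width: 15.1
```

Call:
{"name": "servo_tool", "arguments": {"targets": "255 1 0 0 0; 255 1 0 0 0; 255 0 0 0 0"}}

```text
t: 18.77
ee_pos: [498.7, -274.0, 20.9]
eef_rot: [-2.103, 1.57, 0.849]
force: [0.8, 0.4, 0.8]
width: 14.8
```

Call:
{"name": "servo_tool", "arguments": {"targets": "255 1 0 0 0; 255 1 0 0 0; 255 1 0 0 0; 255 0 0 0 0"}}

```text
t: 19.1
ee_pos: [499.3, -274.3, 18.4]
eef_rot: [3.119, 1.569, -0.213]
force: [1.4, 1.4, 2.0]
width: 15.1
```

Call:
{"name": "servo_tool", "arguments": {"targets": "255 1 0 0 0; 255 1 0 0 0; 255 1 0 0 0; 255 0 0 0 0"}}

```text
t: 19.43
ee_pos: [499.0, -274.1, 14.7]
eef_rot: [-2.936, 1.57, 0.016]
force: [1.8, 0.5, -0.1]
width: 15.0
```

```bash
cat > m10.py <<'E'
from plan import *
b=grab('side'); p,a,o,R=pose(); print(p.round(1),a.round(2),o['force'].round(1),o['width'],o['t'])
hsv=cv2.cvtColor(b['image'],cv2.COLOR_RGB2HSV).astype(int); C=cloud(b); d=C[...,:2]-np.array((497.2,-266.)); X=d@np.array((.9825,-.1865)); Y=d@np.array((.1865,.9825)); Z=C[...,2]
h=(hsv[...,0]>8)&(hsv[...,0]<24)&(hsv[...,1]>110)&(abs(Y+10)<14)&(Z>8)&(Z<60)&(X>-20)&(X<60)
for lo,hi in((-16,-5),(5,20),(20,32),(32,46)):
    k=h&(X>lo)&(X<hi); print('handle',lo,hi,k.sum(),np.percentile(Z[k],[50,90]).round(1) if k.any() else '')
print('X',np.percentile(X[h],[1,99]))
E
python3 m10.py
```

```text
[ 498.9 -274.1   14.6] -100.89 [ 1.6  0.5 -1. ] 15.004222078465476 19.4833
handle -16 -5 15 [16.1 21.2]
handle 5 20 31 [19.5 22.1]
handle 20 32 43 [19.5 22.6]
handle 32 46 49 [19.4 22.2]
X [-14.85388409  44.9628936 ]
```

Call:
{"name": "servo_tool", "arguments": {"targets": "255 1 0 0 0; 255 0.7 0 0 0; 255 0 0 0 0; 255 0 0 0 0"}}

```text
t: 19.82
ee_pos: [498.8, -274.2, 13.6]
eef_rot: [3.051, 1.57, -0.281]
force: [1.2, 1.1, 4.9]
width: 14.9
```

Call:
{"name": "servo_tool", "arguments": {"targets": "255 0.7 0 0 0; 255 0.7 0 0 0; 255 0 0 0 0"}}

```text
t: 20.07
ee_pos: [498.8, -274.2, 13.6]
eef_rot: [2.655, 1.57, -0.677]
force: [-1.7, 2.8, 14.6]
width: 14.9
```

It bottomed at z 13.6, the predicted home height, under 15 N. I release and press at the clip.

Call:
{"name": "servo_tool", "arguments": {"targets": "175 0 0 0 0; 175 0 0 0 0; 175 0 0 0 0; 175 -3 0 0 0; 175 -10 0 0 0; 175 -15 0 0 0; 255 -10 0 -12 0; 255 0 0 -11.5 0; 255 0 0 0 0; 255 0 0 0 0"}}

```text
t: 20.9
ee_pos: [522.0, -278.8, 50.4]
eef_rot: [2.25, 1.57, -1.082]
force: [-0.5, -0.2, -1.0]
width: 0.2
```

Call:
{"name": "servo_tool", "arguments": {"targets": "255 10 0 0 0; 255 10 0 0 0; 255 4 0 0 0; 255 2 0 0 0; 255 0 0 0 0"}}

```text
t: 21.32
ee_pos: [520.0, -277.6, 22.7]
eef_rot: [-0.374, 1.567, 2.578]
force: [0.5, -0.2, 0.1]
width: 0.3
```

Call:
{"name": "servo_tool", "arguments": {"targets": "255 2 0 0 0; 255 1 0 0 0; 255 0 0 0 0"}}

```text
t: 21.57
ee_pos: [520.4, -277.8, 22.5]
eef_rot: [-0.282, 1.568, 2.669]
force: [-6.3, 3.7, 18.0]
width: -0.3
```

Call:
{"name": "servo_tool", "arguments": {"targets": "255 1 0 0 0; 255 0 0 0 0; 255 0 0 0 0"}}

```text
t: 21.82
ee_pos: [520.4, -277.9, 22.5]
eef_rot: [-0.219, 1.568, 2.732]
force: [-8.0, 5.7, 23.7]
width: 0.0
```

Call:
{"name": "servo_tool", "arguments": {"targets": "255 -6 0 0 0; 255 0 0 17 0; 255 0 0 16 0; 255 4 0 0 0; 255 0 0 0 0; 255 2 0 0 0; 255 0 0 0 0"}}

```text
t: 22.4
ee_pos: [486.0, -271.1, 22.4]
eef_rot: [-0.07, 1.563, 2.881]
force: [-14.0, 5.5, 31.6]
width: -0.2
```

Both handle ends are solid and level (22.5 and 22.4 mm). I retreat and look.

Call:
{"name": "servo_tool", "arguments": {"targets": "255 -5 0 0 0; 255 -30 0 0 0; 255 -35 0 0 0; 255 -35 0 0 0; 255 -20 -20 -10 0; 255 0 -35 -10 0; 255 0 -35 -5 0; 255 0 -35 0 0; 255 0 -35 0 0; 255 0 -35 0 0"}}

```text
t: 23.23
ee_pos: [550.9, -83.9, 144.1]
eef_rot: [-0.578, 1.57, 2.373]
force: [-0.3, 1.6, -0.5]
width: -0.2
```

Call:
{"name": "servo_tool", "arguments": {"targets": "255 0 -35 0 0; 255 0 -35 0 0; 255 0 -20 0 0; 255 0 0 0 0; 255 0 0 0 0"}}

```text
t: 23.65
ee_pos: [563.6, -19.1, 144.5]
eef_rot: [-1.523, 1.555, 1.462]
force: [-0.1, -0.4, -0.1]
width: 0.2
```

```bash
python3 m7.py; python3 m10.py; python3 - <<'E'
from plan import *
a=grab('top'); b=grab('side')
cv2.imwrite('pics/p8.png',np.hstack([cv2.resize(a['image'][140:260,290:410,::-1],(390,390),interpolation=cv2.INTER_CUBIC),cv2.resize(b['image'][200:310,180:295,::-1],(408,390),interpolation=cv2.INTER_CUBIC)]))
E
```

```text
[563.6 -19.7 144.6] -98.99 [ 0.6 -0.2  0.7] 0.0638327185651899 23.7
spanner x 48 75 87 [13.7 17.  18. ]
spanner x 25 40 41 [15.2 16.9 17.9]
spanner x -40 -25 51 [14.9 16.9 18.1]
spanner x -75 -50 70 [13.1 16.6 17.8]
grey 15.384804760771548
[563.6 -20.  144.7] -99.03 [ 0.3 -0.3 -0.4] 0.12021117260286435 23.75
handle -16 -5 42 [16.6 20.7]
handle 5 20 63 [17.6 21.6]
handle 20 32 41 [19.8 21.9]
handle 32 46 47 [19.  21.8]
X [-15.5897669   44.84488508]
```

View pics/p8.png

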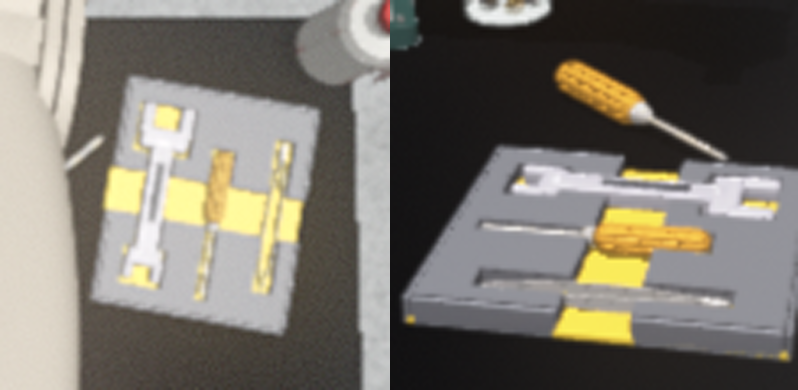

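The final picture shows the spanner in its cutout (left (160,190), right (645,190)), the screwdriver with its blade in the slot (right (480–710, 225–240)), and the tweezers in place. Signing off.

```bash
python3 -c "
from bench import robot
print(robot.sign_off())"
```

```text
the job is handed in; nothing more can be done
None
```

I put the steel spanner and the small yellow-handled screwdriver back in their cutouts the right way round, in that order. I pressed both past their clips and handed the job in at about 24 s.

**Last checks**
- **Spanner:** pressed at both clip pairs with about 25 N, it stood solid at 18.0 and 17.9 mm; home is 18. The side camera shows it level along its length.
- **Screwdriver:** in the grip it bottomed at the predicted home height. Pressed at two points along the handle with 24–32 N, it stood solid at 22.5 and 22.4 mm; home is 22. The camera reads its top at about 21.8 mm.
- **Blade:** it lies in its slot in both views. I did not measure its height separately; the level handle is the evidence.
- **Bystanders:** the last view shows the tweezers in their slot and the larger look-alike screwdriver on the bench. I did not check the other things one by one, but the arm never went near them.

**What disagreed:** the top camera read about 4–5 mm off from the side camera and from touch. My first sideways correction of the spanner came from the side camera and was wrong. I undid it from top-camera profiles before lowering.

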